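# Hold back the belt tensioner of a knife sharpener

### The job

The belt knife sharpener lies on its back with its guard and old belt off. Swing its red cam lever right over to free the tensioner, then push the tensioner's orange thumb tab in against its spring until the ratchet catch has clicked, and keep it pressed in clearly beyond the catch, because only there is a new belt slack enough to slip on. Finish while still holding it there with the fingers, not resting on the catch; don't ram it, and leave the mug, scissors, spectacles and removed guard alone.

Things in the scene. Friction and masses are not known exactly. Their poses are not given: they have to be found in the camera images.
- sharpener: Fixed belt sharpener on its back: dark rounded housing 190 x 220 mm, aluminium deck 46 mm above the worktop; wheels and platen at its left reach 91 mm. Origin on its underside at worktop height; x to its rear edge (95 mm; front edge -95), y to its left edge (118 mm; right edge -102), z up. Directions in the other entries are in this frame.
- cam_lever (a joint): Lever angle about an upright axis, rad. At 0 it points to -y and its cam stands against the tensioner's tail, blocking it. It grows to a stop at 2.0 as the grip swings rearwards (to +x, then +y); from 1.6 the tensioner is free over its whole travel. Starts at 0 to 0.15, stays where it is left, takes about 2 N at the grip.
- lever_grip (a point): Middle of the lever's red plastic grip, 66 mm from the lever's axis, 64 mm above the worktop. The grip reaches from 35 to 91 mm from the axis, is 14 to 18 mm wide and 16 mm thick (56 to 72 mm above the worktop); its outer half overhangs the housing.
- lever_pivot (a point): The lever's upright axis, at deck height (46 mm): x = 66, y = -75 mm in the machine's frame.
- tensioner (a joint): Arm angle about an upright axis, rad. 0 = sprung fully out (start); grows as the tab is pushed to the machine's left (clockwise from above) to a hard stop at 0.46. The spring gives 3.5 N at the tab at 0, 9 N at 0.45; from 0.13 the catch adds up to 3 N, gone with the click at about 0.33. Let go after the click the arm rests on the catch at 0.32; before it, it springs back to 0.
- tab (a point): Centre of the tab's orange outer face, the one to push: 103 mm from the tensioner's axis, 77 mm above the worktop. The tab is an upright plate at the arm's front end, 28 mm wide along the arm, 10 mm thick, 49 to 95 mm above the worktop. At 0 the face looks to (0.2, -0.98) in x, y; it turns with the arm. The idler wheel (radius 15 mm) sits on the arm 66 mm from the axis, its top at 93 mm.
- tensioner_pivot (a point): The tensioner's upright axis, at deck height (46 mm): x = 30, y = -45 mm in the machine's frame.
- catch (a joint): Travel of the brass catch bolt, m: 0 = fully forward against its stop; the tooth of the tensioner lifts it to about 0.005 and it snaps back to 0 behind the tooth at the click.
- mug: Bystander: white mug with blue dots, 92 x 127 x 93 mm, standing left of the machine's front. Origin at the centre of its underside.
- scissors: Bystander: kitchen scissors with blue handles, 199 mm long, lying flat right of the machine. Origin at the centre of its underside.
- spectacles: Bystander: brown-rimmed spectacles, 141 x 142 x 42 mm, lying left of the machine. Origin at the centre of its underside.
- guard: Bystander: the sharpener's removed guard, a dark shallow cover 92 x 170 x 30 mm lying behind the machine's left half. Origin at the centre of its underside.

How it is judged:
On the way, in this order (a step that is already met when the one before it is completed fails the run):
1. the cam lever is swung right over, tensioner still out (value of joint cam_lever above 1.6 rad and value of joint tensioner below 0.3 rad), for 0.2 s.
2. the tensioner is pushed past the click and the catch has dropped in behind it (value of joint tensioner above 0.345 rad and value of joint catch below 0.001 m), for 0.2 s.
At the end, for the whole second after the job is handed in: The cam lever stands beyond 1.6 of its 2.0 rad; the fingers press on the tensioner arm with more than 3 N and keep it beyond 0.345 rad through the last second (on the catch alone it rests at 0.32; the stop is at 0.46); the catch bolt is within 1 mm of its stop (all of step 2 and value of joint cam_lever above 1.6 rad and contact force between the fingers and tensioner above 3 N); the arm keeps its last pose, push and grip.
It fails at once if the tensioner is rammed with more than 45 N (contact force between the fingers and tensioner above 45 N).
It fails at once if the mug is moved more than 15 mm (distance of mug from where it was at the start of the episode above 0.015 m).
It fails at once if the scissors is moved more than 15 mm (distance of scissors from where it was at the start of the episode above 0.015 m).
It fails at once if the spectacles is moved more than 15 mm (distance of spectacles from where it was at the start of the episode above 0.015 m).
It fails at once if the guard is moved more than 15 mm (distance of guard from where it was at the start of the episode above 0.015 m).
It also fails if it takes over 54 s, if anything falls off the work surface, if the arm or the gripper's body presses on something with over 40 N, if the wrist force passes 120 N, or if a joint passes its speed limit or range.

### The arm

A 6-joint arm with a two-finger parallel gripper is mounted at the origin on a cart in front of the work surface, level with it; the furniture and walls round the work are solid. World frame = base frame: x ahead of the robot, y to its left, z up, the work surface at z = 0. Lengths are in m, angles in rad, forces in N, time in s.
With the tool pointing down it reaches from about 0.325 to 0.925 m from the base axis. Payload 3.1 kg.
Tool frame: the origin (TCP) lies midway between the tips of the shut fingers; the grasp point (between the pads) lies manip.hold_point_z behind it (manip.hold_point_z is the distance from the TCP to the grasp point, in m); z points along the fingers, y is the line along which they close (so a half turn about z gives the same grasp; the last joint's range is limited). The gripper opens to 85 mm and grips with 20 to 120 N. Pads are 22 mm wide; open, the fingers measure 114 mm over their backs; the gripper's body (76 mm by 85 mm) begins 54 mm behind the grasp point. The pads swing forward as they close: fully open they stand 13 mm farther back than shut.
Start: joints at [-1.374, 0.217, 1.613, -0, 1.311, -0.112], TCP at [0.19, -0.595, 0.231] pointing down, gripper open.
Joint ranges: [-2.75, 2.75], [-0.78, 2.1], [0.31, 2.55], [-1.13, 4.27], [0.13, 2.63], [-2.58, 2.58]. Speed limits (rad/s): [2.79, 2.79, 3.14, 3.14, 3.14, 3.14].

### API

Orientations are given as a unit quaternion [w, x, y, z].
In Python, from workcell import manip gives the robot as it stands.
- The arm moves only by the tool servo_tool, never from a script. Its argument "rows" is one flat list of numbers, 5 for each row, row after row: the shift along the tool's x, y, z in cm, then the turn about the tool's z in rad, then the opening, from -1 (shut) to 1 (fully open). A call has 1 to 5 rows; each row shifts and turns the commanded pose from where the row before left it, along the tool's axes as they then stand; what a row does not reach is not made up. A row lasts 1/8 s, in which the tool goes at most 62.5 mm and 10.7 degrees, less where a joint would pass 70% of its speed; a pose out of reach is approached as far as the arm can. A call with a gripper value outside its range is refused whole. The fingers move at their own pace and stop on an object; "squeeze" is the grip in N (left out, the last holds). Time passes only in rows, so rows that do not move let the fingers close. It gives the time, the measured TCP pose, the force, the opening and the grip force at its end, in the units of the state.
- manip.sense(): the state, without advancing time (a new reading comes with each control period).
- manip.capture(name): name is "scene" or "top" or "wrist"; returns a dict with "frame" (384x512x3 uint8, blue, green, red), "camera_matrix" (3x3 intrinsics, pixels), "k1" (the pictures are not rectified: a ray, as slopes to the right and down, at radius r is drawn at 1 + k1 r^2 times it, then the intrinsics apply), "pose" (4x4, takes a point from camera to world coordinates). Camera axes: x right, y up, looking along -z (the intrinsics and any distortion apply to the point x, -y, -z); pixel columns grow to the right and rows downward; lengths in m; the calibration is good to about 2 mm. A picture is of the moment at which its call begins. There is no depth.
- manip.job_done(): hands the job in; it is judged then, once.
The state is a dict: "clock": time; "joint_pos": joint angles; "qvel": joint speeds; "tau": joint torques, N m; "position": TCP position; "tcp_rot": TCP orientation; "ft_force": force on the tool from outside, world axes, zero at the start; "wrist_torque": the same for the moment, N m; "width": opening from 0.0 (shut) to 1.0 (fully open); "gripper_force": force on a finger pad.
Only numpy, scipy, OpenCV 4.12 (cv2) and the standard library are available. Lean on these libraries where they do the work, as an engineer would, in place of code of your own. Each camera call takes 0.05 s, during which the arm holds its last target. There are 200 camera calls.

## Working session

There is one attempt and no reset: what is moved stays moved. The work goes in short steps, Python scripts to look and compute and a tool call to move; the robot and the scene stay as the last step left them, time stands still between calls to the robot, and variables do not carry over. Pictures are saved under pics/ and viewed, at most 10 in all, crops included, and the job is handed in when it is done.

Besides the shell and the picture viewer there is one more tool, called after "Call:" as name(argument=value, ...), one argument or row to a line, values as JSON. servo_tool: Moves the arm, as the interface text tells. Its arguments: {"type":"object","properties":{"rows":{"type":"array"},"squeeze":{"type":"number"}},"required":["rows"]}

```bash
mkdir -p pics
cat > h.py <<'E'
from workcell import manip
import numpy as np, cv2
def shot(name,fn=None):
    c=manip.capture(name)
    if fn: cv2.imwrite('pics/'+fn,c['frame'])
    return c
def ray(c,u,v):
    K=np.array(c['camera_matrix']);p=np.array([[[u,v]]],float)
    q=cv2.undistortPoints(p,K,np.array([c['k1'],0,0,0.]))[0,0]
    P=np.array(c['pose']);d=P[:3,:3]@np.array([q[0],-q[1],-1]);return P[:3,3],d
def onz(c,u,v,z):
    o,d=ray(c,u,v);return o+d*(z-o[2])/d[2]
def proj(c,X):
    P=np.array(c['pose']);x=P[:3,:3].T@(np.array(X)-P[:3,3]);q=np.array([x[0],-x[1]])/-x[2]
    q=q*(1+c['k1']*(q@q));K=np.array(c['camera_matrix']);return K[:2,:2]@q+K[:2,2]
def blobs(c,lo,hi,n=4,mina=30):
    h=cv2.cvtColor(c['frame'],cv2.COLOR_BGR2HSV);m=cv2.inRange(h,lo,hi)
    k,l,s,ce=cv2.connectedComponentsWithStats(m)
    return [(ce[i].round(1),s[i]) for i in sorted(range(1,k),key=lambda i:-s[i,4])[:n] if s[i,4]>=mina]
E
python3 - <<'E'
from h import *
a=shot('top','top0.png');b=shot('scene','sc0.png')
np.set_printoptions(precision=3,suppress=True)
for c in(a,b):
    print(c['pose'],c['k1'])
    print('red',blobs(c,(0,150,80),(6,255,255)),blobs(c,(174,150,80),(180,255,255)));print('or',blobs(c,(8,150,120),(20,255,255)))
s=manip.sense();print(s);print(manip.hold_point_z)
cv2.imwrite('pics/both.png',np.hstack([cv2.resize(a['frame'],(400,300)),cv2.resize(b['frame'],(400,300))]))
E
```

```text
[[-0.058  0.977 -0.206  0.295]
 [-0.998 -0.057  0.01   0.038]
 [-0.002  0.206  0.978  1.352]
 [ 0.     0.     0.     1.   ]] -0.07540541881937066
red [(array([325.2, 176.2]), array([316, 174,  18,   5,  77], dtype=int32))] []
or []
[[-0.859  0.386 -0.336  0.204]
 [-0.512 -0.647  0.565  0.627]
 [ 0.001  0.658  0.753  0.879]
 [ 0.     0.     0.     1.   ]] 0.014863460677772732
red [(array([276.9, 131.8]), array([272, 127,  11,  11,  53], dtype=int32))] []
or [(array([235.3,  91.8]), array([230,  89,  12,   6,  43], dtype=int32))]
{'clock': 0.1, 'joint_pos': array([-1.374,  0.218,  1.615, -0.   ,  1.311, -0.112]), 'qvel': array([ 0.   , -0.004, -0.002, -0.001,  0.   ,  0.   ]), 'tau': array([ -0.001, -39.808, -30.497,  -0.   ,   0.004,   0.   ]), 'position': array([ 0.19 , -0.595,  0.23 ]), 'tcp_rot': array([-0.001,  0.988,  0.154, -0.   ]), 'ft_force': array([-0.012, -0.721,  0.812]), 'wrist_torque': array([-0.016, -0.012,  0.028]), 'gripper_force': 0.0, 'width': 0.9956091482733592}
0.0187
```

View pics/top0.png

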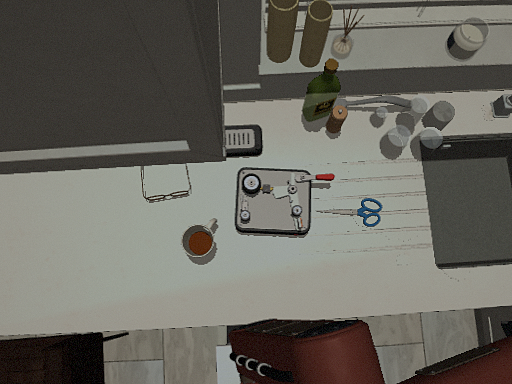

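View pics/sc0.png

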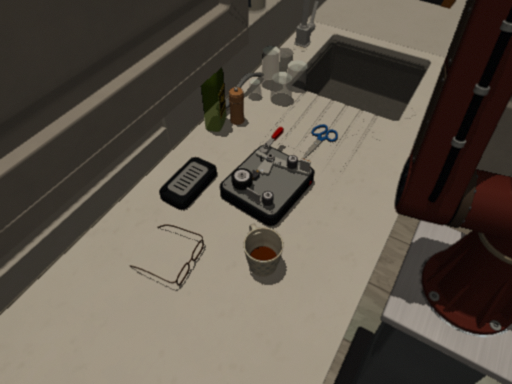

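Top view: the machine is centred near (273,201), with its left edge to image left and its rear up. The red grip is at (325,177), the tab is probably near (300,224), the scissors are at (350,212), the mug is at (200,240) and the guard at (242,140). I'll fit the housing next.

Run:
```python
from h import *
np.set_printoptions(precision=4,suppress=True)
a=shot('top')
g=cv2.cvtColor(a['frame'],cv2.COLOR_BGR2GRAY)
m=(g<65).astype(np.uint8)*255; w=np.zeros_like(m);w[162:245,228:320]=m[162:245,228:320]
k,l,s,ce=cv2.connectedComponentsWithStats(w);i=1+np.argmax(s[1:,4]);print(s[i])
cn=cv2.findContours((l==i).astype(np.uint8),0,2)[0][0][:,0]
pts=np.array([onz(a,u,v,0.04)[:2] for u,v in cn],np.float32)
r=cv2.minAreaRect(pts);print('rect',r)
for z in(.064,.07):print('grip',onz(a,325.2,176.2,z))
cv2.imwrite('pics/crop.png',cv2.resize(a['frame'][160:245,225:345],None,fx=6,fy=6,interpolation=2))
```

```text
[235 167  77  69 681]
rect ((0.5503861904144287, -0.029573753476142883), (0.21877802908420563, 0.19530151784420013), 83.60099792480469)
grip [ 0.6084 -0.184   0.064 ]
grip [ 0.607 -0.183  0.07 ]
```

View pics/crop.png

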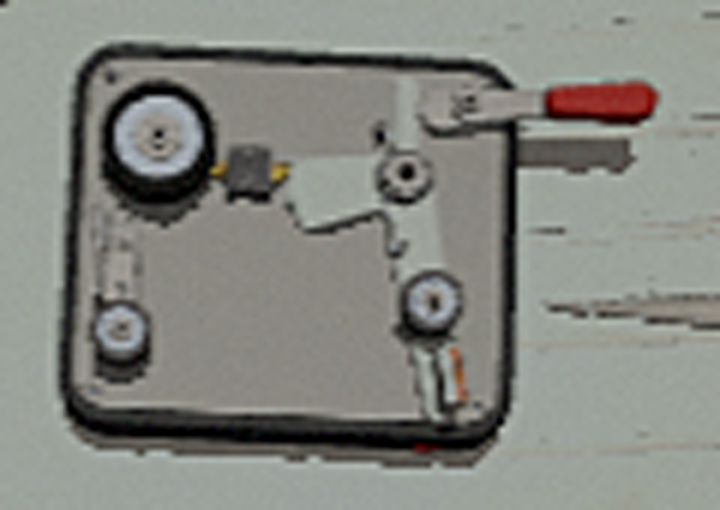

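The crop shows the rim, the lever along -y, the pivot disc at crop (405,172) and the orange tab at crop (458,375), which is full-frame (301,222). The housing rectangle measures 219 x 195 mm (expected 220 x 190), with yaw about -6.4°. Next I'll check the grip and tab predictions in both views and locate the mill behind.

```bash
cat >> h.py <<'E'
th=np.radians(-6.4);Rm=np.array([[np.cos(th),-np.sin(th)],[np.sin(th),np.cos(th)]]);O=np.array([.5495,-.0375])
def W(x,y): return O+Rm@np.array([x,y])/1000
E
python3 - <<'E'
from h import *
np.set_printoptions(precision=4,suppress=True)
a=shot('top');b=shot('scene')
L=.13;pv=np.array([66,-75]);u=np.array([np.sin(L),-np.cos(L)])
P={'grip':(*W(*(pv+66*u)),.064),'pivot':(*W(30,-45),.06),'tab':(*W(30-101,-45-20.6),.077)}
for k,X in P.items(): print(k,np.array(X),proj(a,X),proj(b,X))
print('meas grip a 325.2,176.2 b 276.9,131.8; tab a 301.3,222.5')
print('tab from a',onz(a,301.3,222.5,.08)[:2])
# mill: base in scene image, body in top
print('mill base scene(236,123)',onz(b,236,123,0),'mill top a(338,116?)',onz(a,335,130,0.0))
im=b['frame'][85:225,180:320];cv2.imwrite('pics/crop2.png',cv2.resize(im,None,fx=4.2,fy=4.2,interpolation=2))
E
```

```text
grip [ 0.6079 -0.1854  0.064 ] [325.691  176.3396] [277.0409 132.9108]
pivot [ 0.5743 -0.0856  0.06  ] [292.1539 189.8985] [270.4503 158.5512]
tab [ 0.4716 -0.0948  0.077 ] [298.6311 224.0806] [305.218  165.9513]
meas grip a 325.2,176.2 b 276.9,131.8; tab a 301.3,222.5
tab from a [ 0.4752 -0.1023]
mill base scene(236,123) [ 0.7791 -0.2222  0.    ] mill top a(338,116?) [ 0.7702 -0.2392  0.    ]
```

View pics/crop2.png

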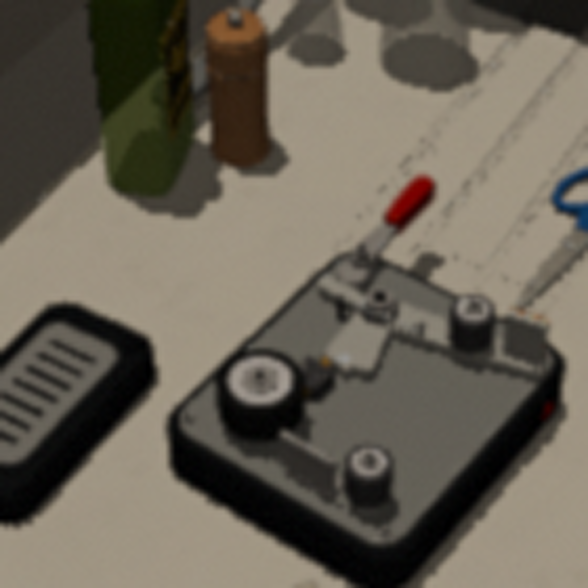

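Grip and machine frame agree between the two views to about 1 px. The mill (about 0.775, -0.23) and the bottle are clear of the lever swing. First I'll turn the tool by 0.5 rad, shut the fingers and go to the front side of the grip.

Call:
servo_tool(
  rows=[0,0,0,0.17,-1,0,0,0,0.17,-1,0,0,0,0.16,-1,3,-4.8,0,0,-1,3,-4.8,0,0,-1],
  squeeze=40,
)

```text
clock: 0.88
position: [0.2675, -0.5119, 0.2311]
tcp_rot: [-0.0, 0.995, -0.096, 0.0]
ft_force: [0.6, 0.2, 0.1]
width: 0.0
gripper_force: 0.0
```

Call:
servo_tool(
  rows=[3,-4.8,0,0,-1,3,-4.8,0,0,-1,3,-4.8,0,0,-1,3,-4.8,0,0,-1,3,-4.8,0,0,-1],
)

```text
clock: 1.5
position: [0.4611, -0.304, 0.2314]
tcp_rot: [0.0, 0.995, -0.095, 0.0]
ft_force: [0.1, -0.6, -0.1]
width: 0.001
gripper_force: 0.0
```

Call:
servo_tool(
  rows=[3,-4.8,0,0,-1,3,-4.8,0,0,-1,3,-4.8,0,0,-1,0,0,0,0,-1,0,0,0,0,-1],
)

```text
clock: 2.12
position: [0.5754, -0.1812, 0.231]
tcp_rot: [0.0, 0.995, -0.095, -0.001]
ft_force: [-0.3, -0.5, -0.8]
width: -0.001
gripper_force: 0.0
```

```bash
cat >> h.py <<'E'
from scipy.spatial.transform import Rotation as Ro
def tool():
    s=manip.sense();q=s['tcp_rot'];return np.array(s['position']),Ro.from_quat([*q[1:],q[0]]).as_matrix()
def plan(pts):
    p,R=tool();print('at',p,'xax',R[:,0],'z',R[:,2],'F',manip.sense()['ft_force'])
    for X in pts:
        d=R.T@(np.array(X)-p)*100;print(np.round(X,4),'->',d.round(2));p=np.array(X)
E
python3 - <<'E'
from h import *
np.set_printoptions(precision=4,suppress=True)
pv=np.array([66,-75])
def c(t,r,d):
    return (*W(*(pv+r*np.array([np.sin(t),-np.cos(t)])-d*np.array([np.cos(t),np.sin(t)]))),.058)
w=c(.13,62,34)
plan([(*w[:2],.23),w]+[c(t,62,18) for t in np.arange(.13,1.9,.14)])
a=shot('wrist','w1.png')
E
```

```text
at [ 0.5754 -0.1812  0.231 ] xax [ 0.9819 -0.1893 -0.001 ] z [-0.0011 -0.0003 -1.    ] F [-0.2918 -0.4566 -0.7961]
[ 0.5739 -0.182   0.23  ] -> [-0.13  0.11  0.1 ]
[ 0.5739 -0.182   0.058 ] -> [ 0.02 -0.01 17.2 ]
[ 0.5899 -0.1817  0.058 ] -> [ 1.57 -0.33 -0.  ]
[ 0.5987 -0.1835  0.058 ] -> [ 0.9  0.  -0. ]
[ 0.6077 -0.1839  0.058 ] -> [ 0.89 -0.12 -0.  ]
[ 0.6167 -0.1832  0.058 ] -> [ 0.87 -0.25 -0.  ]
[ 0.6255 -0.1811  0.058 ] -> [ 0.83 -0.37 -0.  ]
[ 0.634  -0.1779  0.058 ] -> [ 0.77 -0.48 -0.  ]
[ 0.6419 -0.1735  0.058 ] -> [ 0.69 -0.58 -0.  ]
[ 0.6491 -0.1681  0.058 ] -> [ 0.61 -0.67 -0.  ]
[ 0.6555 -0.1617  0.058 ] -> [ 0.51 -0.75 -0.  ]
[ 0.6609 -0.1545  0.058 ] -> [ 0.4  -0.81 -0.  ]
[ 0.6653 -0.1466  0.058 ] -> [ 0.28 -0.86 -0.  ]
[ 0.6685 -0.1382  0.058 ] -> [ 0.16 -0.89 -0.  ]
[ 0.6705 -0.1294  0.058 ] -> [ 0.03 -0.9  -0.  ]
```

View pics/w1.png

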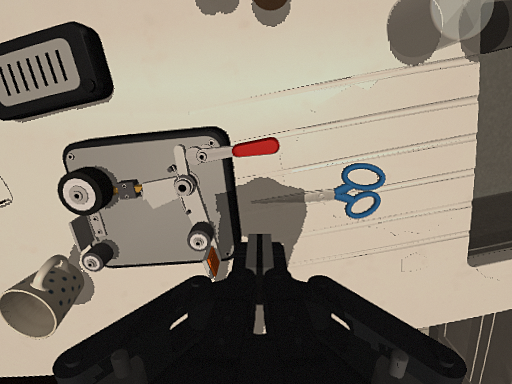

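The wrist view shows the red grip at (256,148) with clear space in front of it, the orange tab at (212,262), and the shut fingers ending near (262,240). I'll go down in front of the grip and start the swing.

Call:
servo_tool(
  rows=[0,0,4.3,0,-1,0,0,4.3,0,-1,0,0,4.3,0,-1,0,0,4.3,0,-1,0,0,0,0,-1],
)

```text
clock: 2.8
position: [0.5709, -0.1809, 0.055]
tcp_rot: [-0.002, 0.995, -0.097, -0.005]
ft_force: [-0.7, -0.3, 0.5]
width: -0.001
gripper_force: 0.0
```

Call:
servo_tool(
  rows=[0.8,-0.1,0,0,-1,0.8,-0.2,0,0,-1,0.9,0,0,0,-1,0.9,-0.1,0,0,-1,0.9,-0.2,0,0,-1],
)

```text
clock: 3.42
position: [0.6197, -0.1833, 0.0596]
tcp_rot: [-0.0, 0.995, -0.095, -0.0]
ft_force: [-2.0, 0.4, 0.2]
width: -0.002
gripper_force: 1.1
```

Run:
```python
from h import *
np.set_printoptions(precision=4,suppress=True)
b=shot('scene');a=shot('top')
for c in(a,b):
  B=blobs(c,(0,150,80),(6,255,255),2)
  for z in B: print(z,onz(c,*z[0],.066))
plan([])
b=a;cv2.imwrite('pics/c3.png',cv2.resize(b['frame'][140:250,220:360],None,fx=4,fy=4,interpolation=2))
```

```text
(array([329.1, 276.7]), array([324, 266,  13,  24,  62], dtype=int32)) [ 0.3213 -0.1692  0.066 ]
(array([207.1, 341.6]), array([199, 337,  18,  12,  44], dtype=int32)) [0.1671 0.1754 0.066 ]
at [ 0.6206 -0.1834  0.0595] xax [ 0.9819 -0.1896  0.0019] z [ 0.0019 -0.0004 -1.    ] F [-0.036   0.2755 -1.033 ]
```

Contact is light, at about 2 N. I'll continue along the arc.

Call:
servo_tool(
  rows=[0.7,-0.3,0,0,-1,0.75,-0.5,0,0,-1,0.7,-0.6,0,0,-1,0.6,-0.65,0,0,-1,0.5,-0.75,0,0,-1],
)

```text
clock: 4.15
position: [0.657, -0.162, 0.0594]
tcp_rot: [0.0, 0.995, -0.095, 0.0]
ft_force: [-2.4, -0.9, 1.4]
width: 0.001
gripper_force: 1.1
```

Call:
servo_tool(
  rows=[0.4,-0.8,0,0,-1,0.3,-0.85,0,0,-1,0.2,-0.9,0,0,-1,0,0,0,0,-1],
)

```text
clock: 4.65
position: [0.6708, -0.1377, 0.0595]
tcp_rot: [-0.0, 0.995, -0.095, 0.001]
ft_force: [-0.5, 0.4, -0.3]
width: 0.003
gripper_force: 0.0
```

Run:
```python
from h import *
np.set_printoptions(precision=4,suppress=True)
plan([])
a=shot('wrist','w4.png')
for z in blobs(a,(0,150,80),(6,255,255),3): print(z,onz(a,*z[0],.07))
print(W(66,-75))
```

```text
at [ 0.6708 -0.1377  0.0595] xax [ 0.9819 -0.1894  0.0014] z [ 0.0016  0.0006 -1.    ] F [-0.5387  0.3656 -0.2787]
(array([214.5, 242.6]), array([ 195,  208,   38,   73, 1500], dtype=int32)) [ 0.6846 -0.1138  0.07  ]
[ 0.6067 -0.1194]
```

View pics/w4.png

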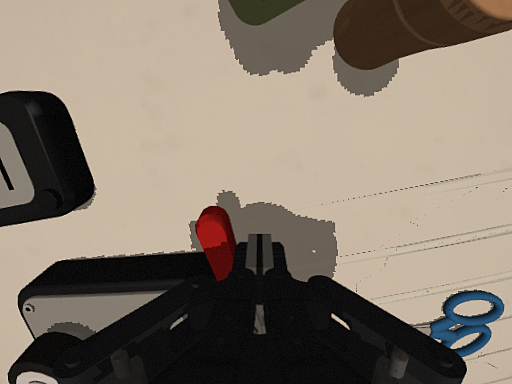

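The red grip is at (215,243), which gives a lever angle of about 1.75 rad. I'll push 8 mm more for margin, then back off and rise.

Call:
servo_tool(
  rows=[0.05,-0.4,0,0,-1,0,-0.4,0,0,-1,0,0,0,0,-1,0,1.5,0,0,-1,0,0.5,-3,0,-1],
)

```text
clock: 5.32
position: [0.6653, -0.1509, 0.0859]
tcp_rot: [-0.001, 0.995, -0.096, -0.003]
ft_force: [0.7, 0.2, 0.8]
width: 0.0
gripper_force: 0.0
```

Call:
servo_tool(
  rows=[0,0,-5,0,-1,0,0,-4,0,-1,-4,2,0,0,-1,-5,1,0,0,-1,0,0,0,0,-1],
)

```text
clock: 5.95
position: [0.5692, -0.1627, 0.1771]
tcp_rot: [-0.001, 0.995, -0.097, -0.003]
ft_force: [0.8, -0.6, -1.0]
width: 0.003
gripper_force: 0.0
```

Run:
```python
from h import *
np.set_printoptions(precision=4,suppress=True)
a=shot('wrist','w5.png')
z=blobs(a,(0,150,60),(6,255,255),3)
for q in z: print(q,onz(a,*q[0],.07))
g=onz(a,*z[0][0],.07)[:2]-W(66,-75);m=Rm.T@g;print('r',np.hypot(*m),'theta',np.arctan2(m[0],-m[1]))
for q in blobs(a,(6,150,60),(20,255,255),3): print('orange',q,onz(a,*q[0],.077))
# tab tool target: perpendicular offset from predicted arm
for t in(0,.4):
  n=np.array([.2,-.98]);n/=np.hypot(*n);c,s=np.cos(-t),np.sin(-t);n=np.array([[c,-s],[s,c]])@n
  ar=np.array([n[1],-n[0]]);print(t,'arm',ar,'at103',W(*(np.array([30,-45])+103*ar)))
plan([])
```

```text
(array([177.6,  90.6]), array([ 158,   62,   40,   61, 1140], dtype=int32)) [ 0.6758 -0.1084  0.07  ]
r 0.06989869336036628 theta 1.8399325909890911
orange (array([219.1, 273.5]), array([214, 264,  12,  18, 127], dtype=int32)) [ 0.4859 -0.1007  0.077 ]
orange (array([130.6, 194.7]), array([127, 191,   9,   9,  67], dtype=int32)) [ 0.5918 -0.0367  0.077 ]
orange (array([103.9, 197.3]), array([102, 194,   6,   9,  31], dtype=int32)) [ 0.5944 -0.0087  0.077 ]
0 arm [-0.9798 -0.2   ] at103 [ 0.4717 -0.0948]
0.4 arm [-0.9803  0.1974] at103 [ 0.4762 -0.0541]
at [ 0.5722 -0.1633  0.1785] xax [ 0.9815 -0.1917 -0.0013] z [-0.0011  0.0011 -1.    ] F [ 0.2024 -0.3481 -0.7193]
```

View pics/w5.png

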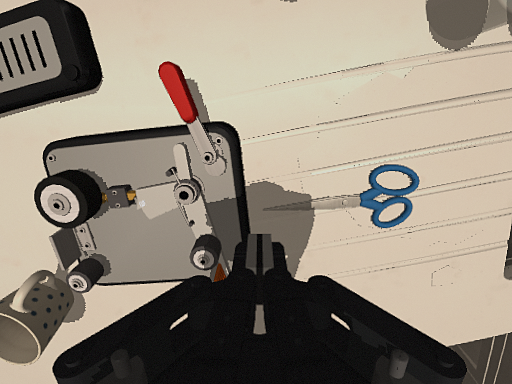

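The lever reads about 1.84 rad, so it is right over. The tab's orange face is at (220,272), matching the predicted position to a few mm. I'll go beside the tab now.

Call:
servo_tool(
  rows=[-5.2,0,0,0,-1,-5.2,-0.3,0,0,-1,0,0,5,0,-1,0,0,4,0,-1,0,0,2.6,0,-1],
)

```text
clock: 6.62
position: [0.4738, -0.1408, 0.0624]
tcp_rot: [-0.0, 0.995, -0.096, 0.001]
ft_force: [-0.3, -0.2, 0.5]
width: 0.001
gripper_force: 0.0
```

Call:
servo_tool(
  rows=[0,0,0,0,-1,0,-0.5,0,0,-1,0,-0.5,0,0,-1,0,-0.5,0,0,-1,0,0,0,0,-1],
)

```text
clock: 7.25
position: [0.476, -0.1253, 0.0639]
tcp_rot: [0.0, 0.995, -0.095, 0.001]
ft_force: [0.5, 0.1, -0.5]
width: -0.001
gripper_force: 0.0
```

Run:
```python
from h import *
np.set_printoptions(precision=4,suppress=True)
plan([])
b=shot('scene');w=shot('wrist');t=shot('top')
cv2.imwrite('pics/c6.png',np.hstack([cv2.resize(w['frame'],(400,300)),cv2.resize(b['frame'][110:215,215:355],(400,300),interpolation=2)]))
```

```text
at [ 0.476  -0.1253  0.0639] xax [ 0.9819 -0.1892  0.0012] z [ 0.0011 -0.0004 -1.    ] F [ 0.4983  0.0998 -0.5273]
```

View pics/c6.png

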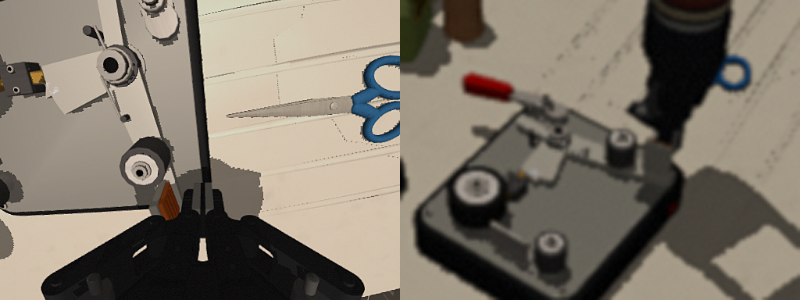

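The finger tips stand just right of the orange tab (combined-image (165,205)), clear of the idler. I'll move 5 mm toward the front and push gently along the arc.

Call:
servo_tool(
  rows=[-0.5,-0.3,0,0,-1,-0.1,-0.4,0,0,-1,-0.1,-0.4,0,0,-1,-0.1,-0.4,0,0,-1,-0.1,-0.4,0,0,-1],
)

```text
clock: 8.02
position: [0.4695, -0.1055, 0.0631]
tcp_rot: [0.001, 0.995, -0.095, -0.001]
ft_force: [-2.1, -4.5, 0.5]
width: -0.001
gripper_force: 2.4
```

Call:
servo_tool(
  rows=[-0.1,-0.4,0,0,-1,0,-0.4,0,0,-1,0,-0.4,0,0,-1,0,-0.4,0,0,-1,0,0,0,0,-1],
)

```text
clock: 8.65
position: [0.4699, -0.0904, 0.0629]
tcp_rot: [0.002, 0.996, -0.094, -0.003]
ft_force: [-7.7, -7.9, 3.2]
width: -0.006
gripper_force: 4.5
```

Run:
```python
from h import *
np.set_printoptions(precision=4,suppress=True)
plan([])
w=shot('wrist','w7.png')
for q in blobs(w,(6,120,60),(20,255,255),4): print('orange',q,onz(w,*q[0],.09))
```

```text
at [ 0.4699 -0.0904  0.0629] xax [ 0.9822 -0.1879 -0.0052] z [-0.0058 -0.0025 -1.    ] F [-7.71   -7.9265  3.2479]
orange (array([229.4, 248.2]), array([223, 223,  14,  55, 475], dtype=int32)) [ 0.4882 -0.0779  0.09  ]
orange (array([96.2, 72.1]), array([ 89,  63,  17,  19, 210], dtype=int32)) [ 0.5789 -0.0419  0.09  ]
orange (array([45.4, 80.4]), array([ 40,  71,  13,  22, 166], dtype=int32)) [ 0.5809 -0.0186  0.09  ]
```

View pics/w7.png

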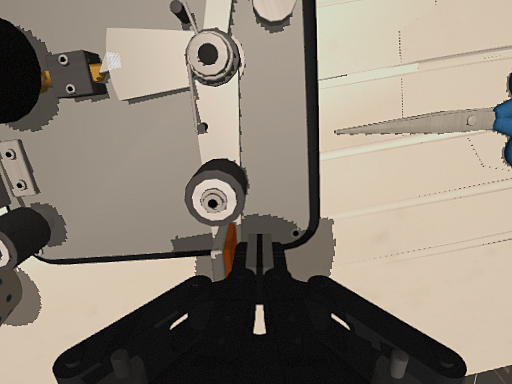

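The fingers bear squarely on the orange face (230,250), and the arm is at about 0.2 rad with a total force of about 11 N. I'll continue in 3 mm steps.

Call:
servo_tool(
  rows=[-0.1,-0.3,0,0,-1,0,-0.3,0,0,-1,0,-0.3,0,0,-1,0,-0.3,0,0,-1,0,0,0,0,-1],
)

```text
clock: 9.32
position: [0.4718, -0.0782, 0.063]
tcp_rot: [0.001, 0.995, -0.095, -0.002]
ft_force: [-5.9, -7.6, 2.4]
width: 0.0
gripper_force: 4.2
```

```bash
cat > look.py <<'E'
from h import *
np.set_printoptions(precision=4,suppress=True)
plan([])
w=shot('wrist','w8.png')
# idler hub light disc & orange: arm angle from idler wheel (r 66) about pivot
for q in blobs(w,(6,120,60),(20,255,255),3): print('orange',q[0],q[1][4],onz(w,*q[0],.085))
g=cv2.cvtColor(w['frame'],cv2.COLOR_BGR2GRAY)
C=cv2.HoughCircles(cv2.medianBlur(g,3),cv2.HOUGH_GRADIENT,1,40,param1=120,param2=22,minRadius=15,maxRadius=32)
for x,y,r in C[0][:8]:
    m=Rm.T@(onz(w,x,y,.093)[:2]-W(30,-45))*1000
    print('circ',x,y,r,'r',np.hypot(*m).round(1),'ang',np.arctan2(-.2,-.98)%(2*np.pi)-np.arctan2(m[1],m[0])%(2*np.pi))
E
python3 look.py
```

```text
at [ 0.4718 -0.0782  0.063 ] xax [ 0.982  -0.1888 -0.0038] z [-0.0042 -0.002  -1.    ] F [-5.9492 -7.6055  2.4249]
orange [231.1 248.1] 411 [ 0.487  -0.0654  0.085 ]
orange [121.4  69.9] 311 [ 0.5802 -0.0382  0.085 ]
orange [66.9 80.1] 201 [ 0.5818 -0.0126  0.085 ]
circ 238.5 56.5 28.0 r 3.3 ang -1.3317624564674255
circ 224.5 193.5 31.4 r 56.5 ang 0.357133469153351
circ 5.5 257.5 30.3 r 154.3 ang 1.2079915767911777
```

Call:
servo_tool(
  rows=[0,-0.3,0,0,-1,0,0,0,0,-1],
)

```text
clock: 9.62
position: [0.4725, -0.0754, 0.063]
tcp_rot: [0.001, 0.995, -0.095, -0.002]
ft_force: [-4.4, -6.4, 1.8]
width: 0.001
gripper_force: 4.4
```

Call:
servo_tool(
  rows=[0,-0.3,0,0,-1,0,0,0,0,-1],
)

```text
clock: 9.88
position: [0.4732, -0.0726, 0.063]
tcp_rot: [0.001, 0.995, -0.095, -0.002]
ft_force: [-5.3, -7.7, 1.6]
width: 0.003
gripper_force: 4.6
```

```bash
python3 look.py
```

```text
at [ 0.4732 -0.0726  0.063 ] xax [ 0.982  -0.1888 -0.0031] z [-0.0037 -0.0026 -1.    ] F [-5.3205 -7.6594  1.5707]
orange [231.5 248.9] 388 [ 0.4879 -0.0599  0.085 ]
orange [132.3  70.1] 307 [ 0.5804 -0.0372  0.085 ]
orange [77.1 80.2] 215 [ 0.582  -0.0116  0.085 ]
circ 245.5 54.5 24.6 r 1.1 ang -2.673235340216309
circ 228.5 193.5 30.3 r 56.7 ang 0.4271821816065442
circ 22.5 245.5 16.6 r 143.9 ang 1.2225112123518627
```

View pics/w8.png

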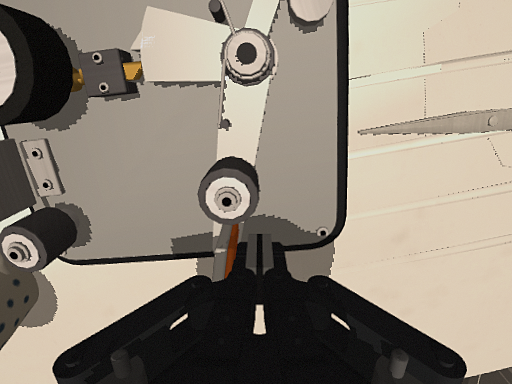

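Run:
```python
from h import *
w=cv2.imread('pics/w8.png');c=shot('wrist')
def ang(u,v,z):
    m=Rm.T@(onz(c,u,v,z)[:2]-W(30,-45))*1000
    return np.hypot(*m).round(1),round(np.arctan2(-.2,-.98)%(2*np.pi)-np.arctan2(m[1],m[0])%(2*np.pi),3)
print('hub',ang(227,201,.093),ang(227,201,.088));print('pivot',[ (z,Rm.T@(onz(c,246,53,z)[:2]-W(30,-45))*1000) for z in(.06,.07,.08)])
h=cv2.cvtColor(c['frame'],cv2.COLOR_BGR2HSV);m=cv2.inRange(h,(6,120,60),(20,255,255));ys,xs=np.where(m[215:285,215:250]);
for r in(228,240,255,268): 
    x=xs[ys==r-215]+215;print(r,x.min(),x.max(),ang(x.max(),r,.095),ang(x.min(),r,.095))
```

```text
hub (np.float64(60.5), np.float64(0.431)) (np.float64(62.5), np.float64(0.436))
pivot [(0.06, array([6.81891709, 0.39781213])), (0.07, array([5.23500238, 0.0995484 ])), (0.08, array([ 3.65108766, -0.19871533]))]
228 232 237 (np.float64(72.6), np.float64(0.345)) (np.float64(72.8), np.float64(0.377))
240 229 237 (np.float64(79.0), np.float64(0.342)) (np.float64(79.3), np.float64(0.39))
255 227 235 (np.float64(87.3), np.float64(0.35)) (np.float64(87.7), np.float64(0.394))
268 226 231 (np.float64(94.9), np.float64(0.368)) (np.float64(95.2), np.float64(0.394))
```

Run:
```python
from h import *
a=shot('top');w=shot('wrist')
def an(c,h,p):
    d=(onz(c,*h,.093)-onz(c,*p,.07))[:2]*1000;return np.hypot(*d),np.arctan2(d[1],d[0])%(2*np.pi)
r0=an(a,(225+432/6,160+302/6),(225+405/6,160+172/6));r1=an(w,(227,201),(246,53));print(r0,r1,'theta',r0[1]-r1[1])
cv2.imwrite('pics/cc.png',0*a['frame']);s=manip.sense();print(s['clock'],s['ft_force'])
# full-frame catch check: brass bolt segment widths
for q in blobs(w,(10,100,60),(30,255,255),5): print(q)
```

```text
(np.float64(67.70842981538708), np.float64(3.22550855676738)) (np.float64(65.54833702292538), np.float64(2.8197490584036533)) theta 0.4057594983637265
10.075 [-4.5779498  -6.94298569  0.65158296]
(array([231.1, 249.7]), array([224, 224,  15,  54, 362], dtype=int32))
(array([132.2,  70.1]), array([122,  61,  21,  20, 314], dtype=int32))
(array([77. , 80.1]), array([ 71,  68,  14,  24, 223], dtype=int32))
```

The arm is at about 0.405 rad (needs more than 0.345; stop at 0.46). The bolt has snapped forward: the visible tongue grew from 17 to 21 px. The fingers press with about 8 N and the lever is at about 1.84 rad. I'll hold briefly to settle, then hand in.

Call:
servo_tool(
  rows=[0,0,0,0,-1,0,0,0,0,-1,0,0,0,0,-1],
)

```text
clock: 10.45
position: [0.4732, -0.0727, 0.063]
tcp_rot: [0.001, 0.995, -0.095, -0.002]
ft_force: [-5.8, -7.9, 2.3]
width: 0.0
gripper_force: 4.6
```

```bash
python3 -c "
from h import *
print(manip.sense()['ft_force']);print(manip.job_done())"
```

```text
[-5.79899302 -7.90551079  2.25860252]
the job is handed in; nothing more can be done
None
```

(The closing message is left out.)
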